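# Register a butter stick in the corner of the lever-knife board and hold it for the cut

### The job

Get this butter stick ready for me to portion: swing the lever knife right up by its grip, then lay the stick flat on the white board in the corner between the low back fence and the blue end stop (screwed into the left or the right seat, so look first), on the stop's blade side. Grip it near its free end, away from the stop, so your hand is clear of the blade, and press it snugly, without ramming, so that its long side touches the fence and its end the stop at once. Finish while still holding it pressed there, and leave the bowl, scraper, ring and drum where they are.

Things in the scene. Friction and masses are not known exactly. Their poses are not given: they have to be found in the camera images.
- knife_board: White plastic board of the lever knife, 180 (x) x 200 (y) mm, fixed; origin at the centre of its underside, on the worktop; its flat top is 20 mm up. Board x points away from the robot to the knife pivot, y along the back fence, to the left. The blade's slot and swing plane are at y = 0.
- slot_mark (a point): Point on the back fence's working face where the blade passes, at board-top height: board frame x = +5, y = 0, 20 mm up; axes as the board. The low steel fence runs along y from -95 to +95 mm (10 mm gap for the blade), 12 mm high above the board's top, 12 mm thick; its working face x = +5 mm looks to -x, towards the robot.
- end_stop: Blue end stop, 56 (x) x 18 (y) x 16 mm with two thumb screws (26 mm high in all), on the board's top; origin: centre of underside; axes as the board. Fixed in one of two seats, board x = -33, y = +49 or -49 mm. Working face: the side towards the blade, 40 mm from the blade plane. The empty seat is flush (grey strip), so the stick lies over it, from the stop across the blade plane.
- knife_grip (a point): Centre of the black grip roller at the front end of the knife handle: a cylinder 26 mm in diameter, 36 mm long along board y, flat ends, fixed to the knife; 191 mm from the hinge axis; with the knife down it is 190 mm in front of the pivot (board -x) and 22 mm above it. Both ends are free; a 10 mm handle rod leaves its middle towards the pivot.
- knife_pivot (a point): Hinge axis of the knife, parallel to board y: board frame x = +65 mm, y = 0, 46 mm above the worktop. The two bracket cheeks reach about 60 mm above the worktop.
- knife (a joint): Angle of the lever knife, rad: 0 = down on the board, growing as the grip is lifted up and back; stop at 1.9, leaning back past upright. The hinge is stiff: the knife stays where it is left; 2 to 3 N at the grip lift it. It starts low, over the place of the stick. Blade 4 mm thick, to 125 mm in front of the pivot.
- butter_center (a point): Centre of the wrapped butter stick (white paper, green ends), 33 (x) x 120 (y, long axis) x 32 mm high, about 113 g, rigid, flat on the worktop; the point is 16 mm above its underside (36 mm above the worktop once on the board). Grip it across its 33 mm width; beside the fence its upper 20 mm stay free for fingers. Waxed: friction 0.3 on board and fences, so bearing down resists sliding.
- yolk_bowl: Bystander: small glass bowl with beaten yolk, 116 mm across, 44 mm high; origin at the centre of its underside.
- bench_scraper: Bystander: bench scraper with black grip, 96 x 162 x 17 mm; origin at the centre of its underside.
- cutter_ring_1: Bystander: plain steel pastry ring, 71 mm across, 30 mm high; origin at the centre of its underside.
- drum: Bystander: yellow drum with a white lid, 75 mm across, 96 mm high; origin at the centre of its underside.

How it is judged:
By the outcome, as a careful person would: the job done as asked, in the order asked, and still so for the second after the job is handed in, while the arm keeps its last pose, push and grip.
It also fails if it takes over 61 s, if anything falls off the work surface, if the arm or the gripper's body presses on something with over 40 N, if the wrist force passes 120 N, or if a joint passes its speed limit or range.

### The arm

A 6-joint arm with a two-finger parallel gripper is mounted at the origin on a cart in front of the work surface, level with it; the furniture and walls round the work are solid. World frame = base frame: x ahead of the robot, y to its left, z up, the work surface at z = 0. Lengths are in m, angles in rad, forces in N, time in s.
With the tool pointing down it reaches from about 0.35 to 0.975 m from the base axis. Payload 4.9 kg.
Tool frame: the origin (TCP) lies midway between the tips of the shut fingers; the grasp point (between the pads) lies 19 mm behind it; z points along the fingers, y is the line along which they close (so a half turn about z gives the same grasp; the last joint's range is limited). The gripper opens to 85 mm and grips with 20 to 120 N. Pads are 22 mm wide; open, the fingers measure 114 mm over their backs; the gripper's body (76 mm by 85 mm) begins 54 mm behind the grasp point. The pads swing forward as they close: fully open they stand 13 mm farther back than shut.
Start: joints at [1.07, 0.053, 1.613, -0, 1.476, -0.119], TCP at [0.233, 0.58, 0.231] pointing down, gripper open.
Joint ranges: [-3.01, 3.01], [-1.01, 2.22], [0.06, 2.58], [-1.02, 4.17], [0.09, 2.62], [-3.14, 3.14]. Speed limits (rad/s): [2.57, 2.57, 3.14, 3.14, 3.14, 3.14].

### API

Orientations are given as [roll, pitch, yaw] about the fixed x, y, z axes, in that order (R = Rz(yaw) Ry(pitch) Rx(roll)).
In Python, from cell import bot gives the robot as it stands.
- The arm moves only by the tool drive_tool, never from a script. Its arguments are lists of equal length, an entry for each row: "travel": the shift along the tool's x, y, z in mm, a list of three; "roll": the turn about the tool's z in rad; "hand": the closure, from 0 (fully open) to 1 (shut). In form: {"travel": [[x, y, z], ...], "roll": [roll, ...], "hand": [hand, ...]}. A call has exactly 8 rows; each row shifts and turns the commanded pose from where the row before left it, along the tool's axes as they then stand; what a row does not reach is not made up. A row lasts 1/10 s, in which the tool goes at most 50 mm and 8.59 degrees, less where a joint would pass 70% of its speed; a pose out of reach is approached as far as the arm can. A call is refused whole if a number of a shift passes 50 or a number of a turn 0.15, either way. A call with a gripper value outside its range is refused whole. The fingers move at their own pace and stop on an object; "grip_force" is the grip in N (left out, the last holds). Time passes only in rows, so rows that do not move let the fingers close, or fill a call up. It gives the time, the measured TCP pose, the force, the opening and the grip force at its end, in the units of the state.
- bot.get_obs(): the state, without advancing time (a new reading comes with each control period).
- bot.camera(name): name is "side" or "top"; returns a dict with "frame" (480x640x3 uint8, blue, green, red), "fx", "fy", "cx", "cy" (pixels), "R" (3x3) and "t" (3): a world point X has camera coordinates R X + t. Camera axes: x right, y down, z forward; pixel columns grow to the right and rows downward; lengths in m; the calibration is good to about 2 mm. A picture is of the moment at which its call begins. There is no depth.
- bot.job_done(): hands the job in; it is judged then, once.
Trained networks look in a picture, given as the dict that the camera call returned (one of the last four; its "shot" number tells which), for a name from the list of things; names that differ only in an ending like _2 or _b are one class to them, and where a whole thing is asked for, a point or a joint stands for the part that bears it (a point fixed in the world has none). Each returns a list of dicts, best first, with "p" (0 to 1); they miss things now and then, are a little off and sometimes report something else, mostly with a low value. They report only what shows in the picture. A call takes as long as a camera call.
- bot.outline_of(label, picture): "pixels" (480x640 bool, what is visible of it) and "pixel" ([column, row] in pixels, amid what is visible of it).
The state is a dict: "time": time; "qpos": joint angles; "joint_velocities": joint speeds; "joint_efforts": joint torques, N m; "position": TCP position; "ee_rot": TCP orientation; "contact_force": force on the tool from outside, world axes, zero at the start; "moment": the same for the moment, N m; "finger_gap": opening from 0.0 (shut) to 1.0 (fully open); "grip_force": force on a finger pad.
Only numpy, scipy, OpenCV 4.12 (cv2) and the standard library are available. Lean on these libraries where they do the work, as an engineer would, in place of code of your own. Each camera call takes 0.05 s, during which the arm holds its last target. There are 200 camera calls.

## Working session

There is one attempt and no reset: what is moved stays moved. The work goes in short steps, Python scripts to look and compute and a tool call to move; the robot and the scene stay as the last step left them, time stands still between calls to the robot, and variables do not carry over. Pictures are saved under pics/ and viewed, at most 10 in all, crops included, and the job is handed in when it is done.

Besides the shell and the picture viewer there is one more tool, called as name(argument=value, ...) on one line, values as JSON. drive_tool: Moves the arm, as the interface text tells. Its arguments: {"type":"object","properties":{"travel":{"type":"array","items":{"type":"array","items":{"type":"number"}}},"roll":{"type":"array","items":{"type":"number"}},"hand":{"type":"array","items":{"type":"number"}},"grip_force":{"type":"number"}},"required":["travel","roll","hand"]}

```bash
mkdir -p pics; ls
python3 - <<'E'
from cell import bot
import cv2,numpy as np
print({k:np.round(v,3) for k,v in bot.get_obs().items()})
for n in("side","top"):
    c=bot.camera(n); cv2.imwrite(f"pics/{n}0.png",c["frame"])
    print(n,c["fx"],c["cx"],c["cy"],np.round(c["R"],3).tolist(),np.round(c["t"],3))
    np.savez(f"cam_{n}.npz",**{k:c[k] for k in("fx","fy","cx","cy","R","t")})
    for l in["knife_board","end_stop","knife_grip","butter_center","yolk_bowl","bench_scraper","cutter_ring_1","drum","knife"]:
        for d in bot.outline_of(l,c)[:2]:
            ys,xs=np.where(d["pixels"]); print(l,round(d["p"],2),np.round(d["pixel"]),xs.min(),xs.max(),ys.min(),ys.max(), len(xs))
E
```

```text
pics
{'time': np.float64(0.0), 'qpos': array([ 1.07 ,  0.053,  1.614,  0.   ,  1.476, -0.119]), 'joint_velocities': array([ 0.001, -0.   ,  0.   ,  0.   , -0.001, -0.001]), 'joint_efforts': array([ 0.0000e+00, -3.9370e+01, -3.7017e+01, -0.0000e+00,  7.0000e-03,
       -0.0000e+00]), 'position': array([0.233, 0.579, 0.23 ]), 'ee_rot': array([-3.14, -0.  ,  2.76]), 'contact_force': array([-0.236,  0.017, -1.046]), 'moment': array([ 0.043, -0.032,  0.014]), 'grip_force': np.float64(0.0), 'finger_gap': np.float64(0.998)}
side 516.7681142662595 319.1373614507565 236.9918837894624 [[-0.938, -0.347, -0.002], [-0.177, 0.482, -0.858], [0.299, -0.805, -0.513]] [0.613 0.15  0.777]
knife_board 0.77 [374. 252.] 303 447 206 300 6823
knife_board 0.29 [384. 227.] 338 447 206 242 1806
end_stop 0.76 [379. 267.] 361 395 254 275 477
knife_grip 0.78 [383. 227.] 339 446 206 242 1603
butter_center 0.74 [449. 218.] 430 464 198 237 635
yolk_bowl 0.86 [348. 354.] 305 394 318 391 5156
yolk_bowl 0.67 [375. 267.] 362 395 255 275 442
bench_scraper 0.63 [249. 258.] 221 274 230 282 2119
cutter_ring_1 0.56 [281. 207.] 265 297 197 223 735
drum 0.6 [199. 291.] 172 226 252 329 3391
knife 0.56 [386. 229.] 339 447 206 242 1660
top 455.9342473937795 318.3476610045649 242.33697638472265 [[-0.029, -0.999, -0.015], [-0.995, 0.03, -0.097], [0.097, 0.012, -0.995]] [0.058 0.631 0.865]
knife_board 0.6 [346. 279.] 293 401 230 350 8953
knife_board 0.48 [320. 292.] 315 326 279 307 268
end_stop 0.76 [320. 293.] 315 326 280 308 273
end_stop 0.35 [443. 334.] 413 479 321 346 1135
knife_grip 0.7 [348. 320.] 333 355 240 351 862
butter_center 0.77 [447. 333.] 414 479 321 348 1160
yolk_bowl 0.91 [192. 311.] 160 221 280 341 3059
bench_scraper 0.86 [307. 173.] 266 352 140 206 3404
cutter_ring_1 0.66 [395. 152.] 376 411 148 183 360
drum 0.76 [218. 175.] 194 243 151 199 1728
knife 0.84 [348. 312.] 333 355 240 351 930
```

View pics/side0.png

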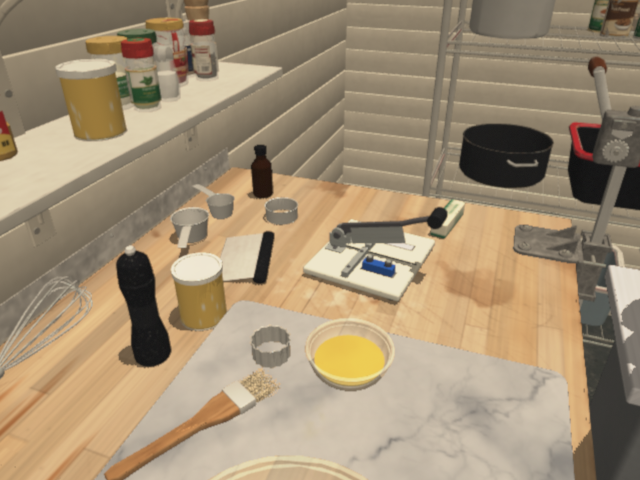

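View pics/top0.png

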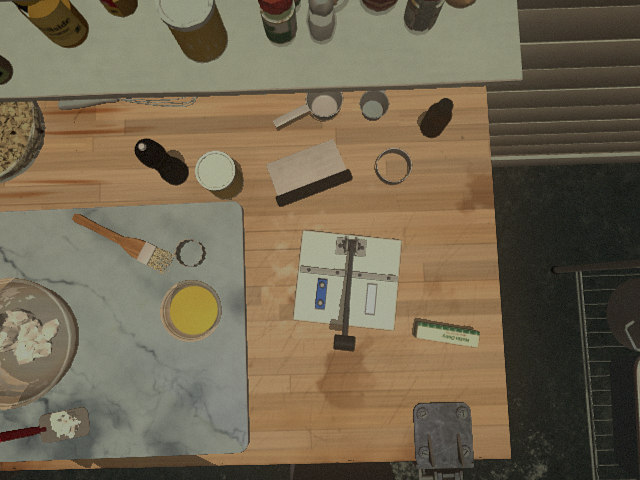

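The stop is in the left seat (+y): it shows at top (320,293). The knife is low, with its grip at top (344,343), and the butter is at (447,333), right of the board. Next I fit the poses.

```bash
cat > h.py <<'E'
import cv2,numpy as np
from scipy.optimize import minimize
def proj(c,X):
    p=np.asarray(X)@np.asarray(c["R"]).T+c["t"]; return np.c_[c["fx"]*p[:,0]/p[:,2]+c["cx"],c["fy"]*p[:,1]/p[:,2]+c["cy"]]
def ray(c,px,z):
    d=np.asarray(c["R"]).T@np.array([(px[0]-c["cx"])/c["fx"],(px[1]-c["cy"])/c["fy"],1]); o=-np.asarray(c["R"]).T@c["t"]
    return o+d*(z-o[2])/d[2]
def box(x,y,yaw,s,z0):
    k,m=np.cos(yaw),np.sin(yaw)
    return np.array([[x+k*a*s[0]/2-m*b*s[1]/2,y+m*a*s[0]/2+k*b*s[1]/2,z0+h] for a in(-1,1) for b in(-1,1) for h in(0,s[2])])
def sil(c,P):
    m=np.zeros((480,640),np.uint8); h=cv2.convexHull(proj(c,P).astype(np.float32))
    cv2.fillConvexPoly(m,np.round(h*16).astype(np.int32),1,cv2.LINE_8,4); return m>0
def fit(cm,s,z0,x0):
    def f(p):
        r=0
        for c,m in cm:
            q=sil(c,box(p[0],p[1],p[2],s,z0)); r+=1-(q&m).sum()/(q|m).sum()
        return r
    sim=np.array([x0]*4)+np.r_[np.zeros((1,3)),np.diag([.01,.01,.1])]
    best=None
    for _ in range(3):
        o=minimize(f,sim[0],method="Nelder-Mead",options=dict(initial_simplex=sim,xatol=1e-5,fatol=1e-5)); sim=o.x+np.r_[np.zeros((1,3)),np.diag([-.004,.004,.03])]
    return o.x,o.fun
E
python3 - <<'E'
from cell import bot
from h import *
T=bot.camera("top");S=bot.camera("side")
def best(l,c): return bot.outline_of(l,c)[0]["pixels"]
bt,bs=best("butter_center",T),best("butter_center",S)
x0=ray(T,(447,333),.032)
print("butter top",fit([(T,bt)],(.033,.12,.032),0,[*x0[:2],-.05]))
print("butter both",fit([(T,bt),(S,bs)],(.033,.12,.032),0,[*x0[:2],-.05]))
# board
def bm(c,kern):
    m=best("knife_board",c)|best("end_stop",c)
    m=m.astype(np.uint8)
    return m
m=bm(T,0)|best("knife",T)
m=cv2.morphologyEx(m.astype(np.uint8),cv2.MORPH_OPEN,np.ones((31,31)))>0
b0=ray(T,(348,280),.02)
print("board",fit([(T,m)],(.18,.2,.02),0,[*b0[:2],-.05]))
e=best("end_stop",T);e2=best("end_stop",S)
print("stop",fit([(T,e)],(.056,.018,.016),.02,[*ray(T,(320,293),.03)[:2],-.05]))
for n,px in dict(c1=(303,230.5),c2=(401.5,239.5),c3=(394,329.5),c4=(294,321)).items(): print(n,ray(T,px,.02)[:2])
print("side corners proj later")
for l,h in(("yolk_bowl",.044),("bench_scraper",.01),("cutter_ring_1",.03),("drum",.096)):
    print(l,np.round(ray(T,bot.outline_of(l,T)[0]["pixel"],h)[:2],3))
c=bot.outline_of("knife_grip",S)[0]["pixel"]
pic=cv2.resize(T["frame"][215:365,270:490],(800,545),interpolation=cv2.INTER_CUBIC);cv2.imwrite("pics/crop.png",pic)
pic=cv2.resize(S["frame"][185:305,295:475],(800,533),interpolation=cv2.INTER_CUBIC);cv2.imwrite("pics/crops.png",pic)
E
```

```text
butter top (array([ 0.4479205 , -0.20221805, -0.20826997]), np.float64(0.15714285714285714))
butter both (array([ 0.44698458, -0.20271787, -0.1600268 ]), np.float64(0.5511927897048247))
board (array([ 0.56085967, -0.019168  , -0.02755526]), np.float64(0.2790425531914894))Traceback (most recent call last):
  File "<stdin>", line 18, in <module>
  File "<stdin>", line 4, in best
IndexError: list index out of range
```

Run:
```python
from cell import bot
from h import *
T=bot.camera("top");S=bot.camera("side")
pr=lambda *a:print(*a)
for n,px in dict(c1=(303,230.5),c2=(401.5,239.5),c3=(394,329.5),c4=(294,321)).items(): print(n,ray(T,px,.02)[:2])
for l,h in(("yolk_bowl",.044),("bench_scraper",.01),("cutter_ring_1",.03),("drum",.096),("end_stop",.036)):
    o=bot.outline_of(l,T)
    if o: print(l,np.round(ray(T,o[0]["pixel"],h)[:2],3))
pic=cv2.resize(T["frame"][215:365,270:490],(800,545),interpolation=cv2.INTER_CUBIC);cv2.imwrite("pics/crop.png",pic)
pic=cv2.resize(S["frame"][185:305,295:475],(800,533),interpolation=cv2.INTER_CUBIC);cv2.imwrite("pics/crops.png",pic)
```

```text
c1 [0.65788665 0.06983358]
c2 [ 0.63392341 -0.12530581]
c3 [ 0.45821992 -0.10259187]
c4 [0.47994797 0.09199562]
yolk_bowl [0.503 0.288]
bench_scraper [0.781 0.061]
cutter_ring_1 [ 0.807 -0.121]
end_stop [0.528 0.041]
```

View pics/crop.png

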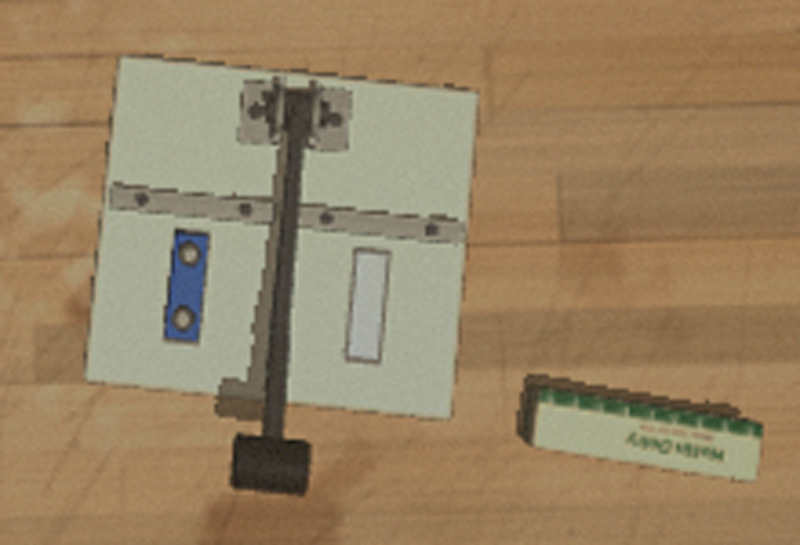

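View pics/crops.png

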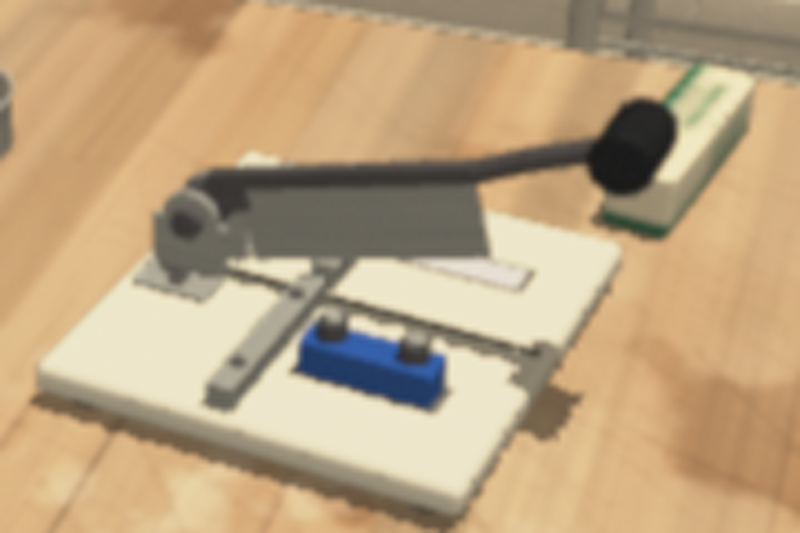

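The top crop gives the board corners at full-frame (302.4,230.7), (401.7,240.0), (394.3,329.7) and (293.9,319.8), with the blue stop left of the blade. The roller centre is near (344.5,342.3) in the top picture and (437.2,217.6) in the side picture. The butter is right of the board, tilted about -0.2 rad.

Run:
```python
from h import *
from scipy.optimize import least_squares
T=dict(np.load("cam_top.npz"));S=dict(np.load("cam_side.npz"))
C=np.array([(302.4,230.7),(401.7,240.0),(394.3,329.7),(293.9,319.8)])
o=np.array([[.09,.1],[.09,-.1],[-.09,-.1],[-.09,.1]])
def w(p,X): 
    k,m=np.cos(p[2]),np.sin(p[2]); X=np.atleast_2d(X); return np.c_[p[0]+k*X[:,0]-m*X[:,1],p[1]+m*X[:,0]+k*X[:,1],X[:,2]]
# side corners of the top face: left, bottom, right from the side crop (scale 4.444)
Sc=np.array([(295+40/4.444,185+365/4.444),(295+455/4.444,185+495/4.444),(295+622/4.444,185+250/4.444)])
So=np.array([[.09,.1,.02],[-.09,.1,.02],[-.09,-.1,.02]])
ft=lambda p:(proj(T,w(p,np.c_[o,np.full(4,.02)]))-C).ravel()
fs=lambda p:(proj(S,w(p,So))-Sc).ravel()
for f in(ft,fs,lambda p:np.r_[ft(p),fs(p)]):
    r=least_squares(f,[.5575,-.0165,-.119]); print(np.round(r.x,4),np.round(r.fun,1))
b=r.x
stop=np.array([[-.033,.049,.03]]);print("stop proj",proj(T,w(b,stop)),proj(S,w(b,stop)))
def grip(th): return w(b,[[.065-.19126*np.cos(th+.1153),0,.046+.19126*np.sin(th+.1153)]])
g=least_squares(lambda t:np.r_[(proj(T,grip(t[0]))-[344.5,342.3]).ravel(),(proj(S,grip(t[0]))-[437.2,217.6]).ravel()],[.1])
print("theta",g.x,g.fun,grip(g.x[0]))
for t in np.linspace(g.x[0],1.9,9): print(round(t,3),np.round(grip(t)[0],4))
# butter top-face corners from crop
Bc=np.array([(540,390),(765,425),(752,482),(533,447)])/3.636+[270,215]
for p in Bc: print(np.round(ray(T,p,.032),4))
for xb,yb in((-.0115,-.02),(-.0115,-.062),(.005,.04)): print(xb,yb,w(b,[[xb,yb,.02]]))
np.save("board.npy",b)
for z in(.3,.5): print("shelf edge",z,ray(T,(350,90),z))
```

```text
[ 0.5577 -0.0164 -0.1242] [-0.3 -0.9  0.5 -0.9  0.7  0.9 -0.9  0.8]
[ 0.5562 -0.0122 -0.142 ] [-2.5 -0.2  1.   0.4  1.4 -1.3]
[ 0.5574 -0.0153 -0.1305] [-0.6 -1.1  0.3 -0.4 -0.1  1.4 -1.7  0.6 -2.2 -0.9  1.6 -1.1  0.6 -2.6]
stop proj [[320.97706259 294.03013337]] [[378.46858988 265.32707365]]
theta [0.28343443] [-0.41771789  0.75965495 -0.02263127 -0.25143743] [[ 0.44710972 -0.0008519   0.12025715]]
0.283 [ 0.4471 -0.0009  0.1203]
0.486 [ 0.4654 -0.0033  0.1541]
0.688 [ 0.4901 -0.0065  0.1836]
0.89 [ 0.5202 -0.0104  0.2074]
1.092 [ 0.5544 -0.0149  0.2247]
1.294 [ 0.5913 -0.0198  0.2348]
1.496 [ 0.6295 -0.0248  0.2371]
1.698 [ 0.6674 -0.0298  0.2317]
1.9 [ 0.7034 -0.0345  0.2187]
[ 0.4718 -0.1485  0.032 ]
[ 0.4504 -0.2658  0.032 ]
[ 0.4211 -0.2571  0.032 ]
[ 0.4423 -0.1433  0.032 ]
-0.0115 -0.02 [[ 0.54341482 -0.03366405  0.02      ]]
-0.0115 -0.062 [[ 0.53794896 -0.07530687  0.02      ]]
0.005 0.04 [[0.56758287 0.02367839 0.02      ]]
shelf edge 0.3 [ 0.82140866 -0.0146405   0.3       ]
shelf edge 0.5 [ 0.73273832 -0.00073522  0.5       ]
```

drive_tool(travel=[[-26,-29,0],[-26,-29,0],[-26,-29,0],[-26,-29,0],[-26,-29,0],[-26,-29,0],[-26,-29,0],[-26,-29,0]], roll=[0,0,0,0,0,0,0,0], hand=[0,0,0,0,0,0,0,0], grip_force=30)

```text
time: 2.6
position: [0.3397, 0.2858, 0.2315]
ee_rot: [3.141, 0.001, 2.76]
contact_force: [1.1, 0.6, 0.6]
finger_gap: 0.999
grip_force: 0.0
```

```bash
python3 - <<'E'
from h import *
from scipy.optimize import least_squares
T=dict(np.load("cam_top.npz"));S=dict(np.load("cam_side.npz"))
for a,b in(((521,81),(283,68)),):
    r=least_squares(lambda X:np.r_[proj(T,[X])[0]-a,proj(S,[X])[0]-b],[.8,-.1,.4]);print(r.x,r.fun)
E
python3 -c "
from cell import bot
import numpy as np
o=bot.get_obs();print(o['position'],o['ee_rot'],o['qpos'])"
```

```text
[ 0.83736576 -0.26878068  0.27289257] [ 0.24125535  0.5840117  -0.89903696 -0.18959918]
[0.33969815 0.28577937 0.23149703] [3.14105477e+00 5.65479631e-04 2.76024420e+00] [ 5.31546663e-01 -4.05916378e-01  2.01463455e+00 -1.18645950e-04
  1.53210309e+00 -6.57896822e-01]
```

drive_tool(travel=[[-29.5,-32.5,0],[-29.5,-32.5,0],[-29.5,-32.5,0],[-29.5,-32.5,0],[-29.5,-32,0],[-29.5,-32,0],[-29.5,-32,0],[0,0,0]], roll=[0,0,0,0,0,0,0,-0.125], hand=[0.2,0.2,0.2,0.2,0.2,0.2,0.2,0.2])

```text
time: 3.4
position: [0.4479, -0.0036, 0.2315]
ee_rot: [-3.14, 0.001, 2.881]
contact_force: [-0.6, 1.0, -0.9]
finger_gap: 0.799
grip_force: 0.0
```

drive_tool(travel=[[0,0,0],[0,0,20],[0,0,20],[0,0,15],[0,0,10],[0,0,0],[0,0,0],[0,0,0]], roll=[-0.125,0,0,0,0,0,0,0], hand=[0.2,0.2,0.2,0.2,0.2,0.2,0.2,0.2])

```text
time: 4.2
position: [0.4476, 0.0005, 0.1674]
ee_rot: [-3.142, 0.002, 3.01]
contact_force: [-0.8, -0.2, 0.0]
finger_gap: 0.803
grip_force: 0.0
```

Run:
```python
from cell import bot
from h import *
a=bot.camera("side")["frame"][100:320,270:490];b=bot.camera("top")["frame"][220:380,260:420]
cv2.imwrite("pics/g1.png",np.hstack([cv2.resize(a,(400,400)),cv2.resize(b,(400,400))]))
print(bot.get_obs()["position"],bot.get_obs()["ee_rot"])
```

```text
[0.44752026 0.00045567 0.16739844] [-3.14154880e+00  1.87604197e-03  3.00990572e+00]
```

View pics/g1.png

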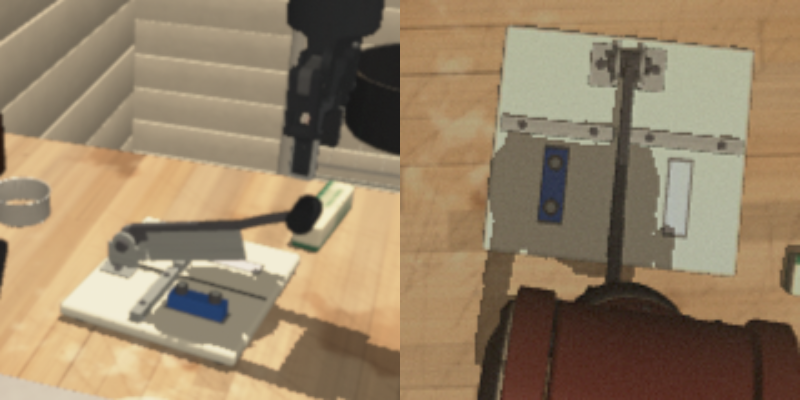

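The fingers hang straight above the roller (side crop (300,170) over (303,213)), so I descend and grip.

drive_tool(travel=[[0,0,20],[0,0,20],[0,0,15],[0,0,10],[0,0,0],[0,0,0],[0,0,0],[0,0,0]], roll=[0,0,0,0,0,0,0,0], hand=[0.2,0.2,0.2,0.2,0.2,0.4,0.5,0.55], grip_force=25)

```text
time: 5.1
position: [0.4476, 0.0004, 0.1024]
ee_rot: [-3.141, 0.002, 3.01]
contact_force: [-0.2, 0.3, -0.1]
finger_gap: 0.447
grip_force: 0.0
```

drive_tool(travel=[[0,0,0],[0,0,0],[0,0,0],[0,0,0],[0,0,0],[0,0,0],[0,0,0],[0,0,0]], roll=[0,0,0,0,0,0,0,0], hand=[0.65,0.75,0.8,0.8,0.8,0.8,0.8,0.8])

```text
time: 5.9
position: [0.4472, -0.0003, 0.102]
ee_rot: [-3.14, 0.001, 3.01]
contact_force: [-1.7, -5.0, 2.3]
finger_gap: 0.413
grip_force: 30.9
```

```bash
python3 -c "
import numpy as np
p=.399+np.arange(33)*.049
x=-191.3*np.diff(-np.cos(p));z=-191.3*np.diff(np.sin(p))
for i in range(0,32,8): print([[round(a,1),0,round(b,1)] for a,b in zip(x[i:i+8],z[i:i+8])])"
```

```text
[[np.float64(-3.9), 0, np.float64(-8.5)], [np.float64(-4.3), 0, np.float64(-8.3)], [np.float64(-4.7), 0, np.float64(-8.1)], [np.float64(-5.1), 0, np.float64(-7.9)], [np.float64(-5.4), 0, np.float64(-7.6)], [np.float64(-5.8), 0, np.float64(-7.4)], [np.float64(-6.2), 0, np.float64(-7.1)], [np.float64(-6.5), 0, np.float64(-6.8)]]
[[np.float64(-6.8), 0, np.float64(-6.4)], [np.float64(-7.1), 0, np.float64(-6.1)], [np.float64(-7.4), 0, np.float64(-5.7)], [np.float64(-7.7), 0, np.float64(-5.4)], [np.float64(-7.9), 0, np.float64(-5.0)], [np.float64(-8.2), 0, np.float64(-4.6)], [np.float64(-8.4), 0, np.float64(-4.2)], [np.float64(-8.6), 0, np.float64(-3.8)]]
[[np.float64(-8.8), 0, np.float64(-3.3)], [np.float64(-8.9), 0, np.float64(-2.9)], [np.float64(-9.0), 0, np.float64(-2.5)], [np.float64(-9.2), 0, np.float64(-2.0)], [np.float64(-9.2), 0, np.float64(-1.6)], [np.float64(-9.3), 0, np.float64(-1.1)], [np.float64(-9.4), 0, np.float64(-0.6)], [np.float64(-9.4), 0, np.float64(-0.2)]]
[[np.float64(-9.4), 0, np.float64(0.3)], [np.float64(-9.3), 0, np.float64(0.7)], [np.float64(-9.3), 0, np.float64(1.2)], [np.float64(-9.2), 0, np.float64(1.6)], [np.float64(-9.1), 0, np.float64(2.1)], [np.float64(-9.0), 0, np.float64(2.5)], [np.float64(-8.9), 0, np.float64(3.0)], [np.float64(-8.7), 0, np.float64(3.4)]]
```

drive_tool(travel=[[-3.9,-0.5,-8.5],[-4.3,-0.3,-8.3],[-4.7,0,-8.1],[-5.1,0,-7.9],[-5.4,0,-7.6],[-5.8,0,-7.4],[-6.2,0,-7.1],[-6.5,0,-6.8]], roll=[0,0,0,0,0,0,0,0], hand=[0.8,0.8,0.8,0.8,0.8,0.8,0.8,0.8])

```text
time: 6.7
position: [0.4886, -0.0058, 0.1636]
ee_rot: [-3.141, -0.001, 3.01]
contact_force: [-2.1, -3.0, -3.9]
finger_gap: 0.418
grip_force: 28.9
```

drive_tool(travel=[[-6.8,-0.3,-6.4],[-7.1,0,-6.1],[-7.4,0,-5.7],[-7.7,0,-5.4],[-7.9,0,-5.0],[-8.2,0,-4.6],[-8.4,0,-4.2],[-8.6,0,-3.8]], roll=[0,0,0,0,0,0,0,0], hand=[0.8,0.8,0.8,0.8,0.8,0.8,0.8,0.8])

```text
time: 7.5
position: [0.5507, -0.0142, 0.2047]
ee_rot: [3.141, 0.0, 3.01]
contact_force: [-4.2, 0.5, -0.9]
finger_gap: 0.422
grip_force: 28.7
```

drive_tool(travel=[[-8.8,0,-3.3],[-8.9,0,-2.9],[-9.0,0,-2.5],[-9.2,0,-2.0],[-9.2,0,-1.6],[-9.3,0,-1.1],[-9.4,0,-0.6],[-9.4,0,-0.2]], roll=[0,0,0,0,0,0,0,0], hand=[0.8,0.8,0.8,0.8,0.8,0.8,0.8,0.8])

```text
time: 8.3
position: [0.6236, -0.0239, 0.2192]
ee_rot: [3.141, 0.001, 3.01]
contact_force: [-4.0, 2.6, 3.9]
finger_gap: 0.416
grip_force: 29.6
```

drive_tool(travel=[[-9.4,0,0.3],[-9.3,0,0.7],[-9.3,0,1.2],[-9.2,0,1.6],[-9.1,0,2.1],[-9.0,0,2.5],[-6,0,2],[0,0,0]], roll=[0,0,0,0,0,0,0,0], hand=[0.8,0.8,0.8,0.8,0.8,0.8,0.8,0.8])

```text
time: 9.1
position: [0.6857, -0.0321, 0.2089]
ee_rot: [3.141, 0.005, 3.01]
contact_force: [1.1, 1.3, 5.0]
finger_gap: 0.417
grip_force: 31.1
```

drive_tool(travel=[[-5,0,1.7],[-5,0,1.9],[0,0,0],[0,0,0],[0,0,0],[0,0,0],[0,0,0],[0,0,0]], roll=[0,0,0,0,0,0,0,0], hand=[0.8,0.8,0.8,0.4,0.3,0.3,0.3,0.3])

```text
time: 9.9
position: [0.6929, -0.0333, 0.2041]
ee_rot: [-3.141, -0.0, 3.01]
contact_force: [-0.2, 0.7, 0.7]
finger_gap: 0.698
grip_force: 0.0
```

drive_tool(travel=[[0,0,-10],[0,0,-20],[0,0,-20],[0,0,-10],[10,0,0],[30,0,0],[40,0,0],[40,0,0]], roll=[0,0,0,0,0,0,0,0], hand=[0.3,0.3,0.3,0.3,0.3,0.3,0.3,0.3])

```text
time: 10.7
position: [0.5718, -0.0171, 0.2627]
ee_rot: [3.142, -0.003, 3.01]
contact_force: [-0.1, 0.8, 0.8]
finger_gap: 0.703
grip_force: 0.0
```

drive_tool(travel=[[0,0,0],[0,0,0],[0,0,0],[0,0,0],[0,0,0],[0,0,0],[0,0,0],[0,0,0]], roll=[0.15,0.15,0.15,0.15,0.15,0.15,0.15,0.15], hand=[0.2,0.2,0.2,0.2,0.2,0.2,0.2,0.2])

```text
time: 11.5
position: [0.5729, -0.0172, 0.2629]
ee_rot: [-3.14, -0.001, 1.804]
contact_force: [-0.1, 0.0, 0.2]
finger_gap: 0.799
grip_force: 0.0
```

drive_tool(travel=[[0,0,0],[0,0,0],[0,0,0],[-31,-11,0],[-31,-11,0],[-31,-11,0],[-31,-11,0],[-31,-11,0]], roll=[0.15,0.15,0.124,0,0,0,0,0], hand=[0.2,0.2,0.2,0.2,0.2,0.2,0.2,0.2])

```text
time: 12.3
position: [0.4897, -0.1601, 0.263]
ee_rot: [-3.14, -0.0, 1.386]
contact_force: [-0.3, -0.2, 0.0]
finger_gap: 0.803
grip_force: 0.0
```

Run:
```python
from cell import bot
from h import *
T=bot.camera("top");S=bot.camera("side")
o=bot.get_obs();print(o["position"],o["ee_rot"],o["qpos"])
bs=bot.outline_of("butter_center",S)
a=S["frame"][80:300,300:520]; b=T["frame"][215:375,340:500]
if bs:
    m=bs[0]["pixels"];print(bs[0]["p"],m.sum(),fit([(S,m)],(.033,.12,.032),0,[.4464,-.2037,-.185]))
    for q in((.4464,-.2037,-.185),): print(1-(sil(S,box(*q,(.033,.12,.032),0))&m).sum()/(sil(S,box(*q,(.033,.12,.032),0))|m).sum())
# draw predicted butter + board
f=S["frame"].copy();g=T["frame"].copy()
for im,c in((f,S),(g,T)):
    P=proj(c,box(.4464,-.2037,-.185,(.033,.12,.032),0)); cv2.polylines(im,[np.int32(np.round(cv2.convexHull(P.astype(np.float32))*16))],True,(0,0,255),1,cv2.LINE_AA,4)
cv2.imwrite("pics/b1.png",np.hstack([cv2.resize(f[80:300,300:520],(400,400)),cv2.resize(g[215:375,340:500],(400,400))]))
```

```text
[ 0.48919844 -0.16167796  0.26309483] [-3.13954323e+00  5.61282785e-04  1.38154260e+00] [-4.63112225e-01 -2.29405556e-01  1.82473898e+00 -1.09491095e-03
  1.54808050e+00 -2.73832057e-01]
0.63 823 (array([ 0.44550401, -0.20705506, -0.14635086]), np.float64(0.0881696428571429))
0.13093980992608234
```

View pics/b1.png

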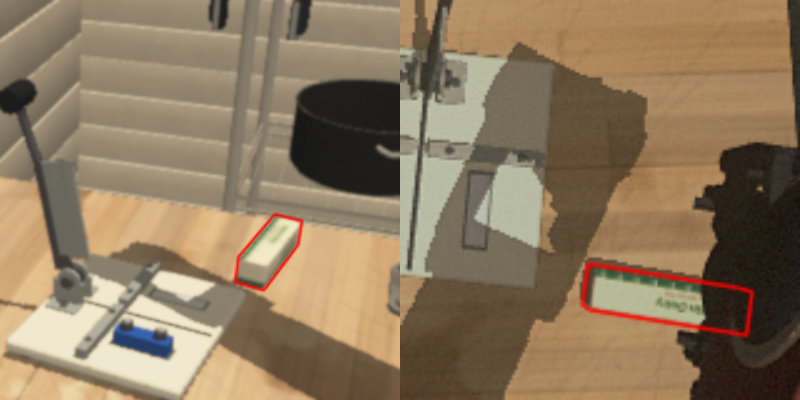

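drive_tool(travel=[[-31,-11,0],[-31,-11,0],[-31,-11.5,0],[0,0,40],[0,0,40],[0,0,40],[0,0,40],[0,0,35]], roll=[0,0,0,-0.02,0,0,0,0], hand=[0.2,0.2,0.2,0.2,0.2,0.2,0.2,0.2], grip_force=20)

```text
time: 13.25
position: [0.4409, -0.2431, 0.0667]
ee_rot: [-3.14, -0.001, 1.407]
contact_force: [1.0, 0.3, 0.4]
finger_gap: 0.798
grip_force: 0.0
```

drive_tool(travel=[[0,0,0],[0,0,0],[0,0,0],[0,0,0],[0,0,0],[0,0,0],[0,0,0],[0,0,0]], roll=[0,0,0,0,0,0,0,0], hand=[0.2,0.2,0.2,0.2,0.2,0.2,0.2,0.2])

```text
time: 14.05
position: [0.4415, -0.245, 0.0696]
ee_rot: [3.141, 0.0, 1.406]
contact_force: [-0.1, 1.1, -0.0]
finger_gap: 0.802
grip_force: 0.0
```

drive_tool(travel=[[-2,-2,20],[0,0,20],[0,0,12],[0,0,5],[0,0,0],[0,0,0],[0,0,0],[0,0,0]], roll=[0,0,0,0,0,0,0,0], hand=[0.2,0.2,0.2,0.2,0.2,0.35,0.45,0.5])

```text
time: 14.85
position: [0.4398, -0.247, 0.0133]
ee_rot: [3.14, 0.001, 1.406]
contact_force: [-0.4, -0.1, -0.4]
finger_gap: 0.504
grip_force: 0.0
```

drive_tool(travel=[[0,0,0],[0,0,0],[0,0,0],[0,0,0],[0,0,0],[0,0,0],[0,0,0],[0,0,0]], roll=[0,0,0,0,0,0,0,0], hand=[0.55,0.6,0.65,0.7,0.8,0.8,0.8,0.8])

```text
time: 15.65
position: [0.4396, -0.2469, 0.0129]
ee_rot: [3.141, 0.0, 1.406]
contact_force: [0.1, 0.2, 5.0]
finger_gap: 0.387
grip_force: 20.8
```

drive_tool(travel=[[0,0,0],[0,0,0],[0,0,-10],[0,0,-20],[0,0,-25],[0,0,-22],[0,0,0],[0,0,0]], roll=[0,0,0,0,0,0,0,-0.038], hand=[0.85,0.85,0.85,0.85,0.85,0.85,0.85,0.85], grip_force=50)

```text
time: 16.45
position: [0.4388, -0.2464, 0.089]
ee_rot: [-3.141, 0.0, 1.445]
contact_force: [-0.3, -0.0, -1.7]
finger_gap: 0.377
grip_force: 49.6
```

drive_tool(travel=[[15,6,0],[30,11,0],[35,13,0],[35,13,0],[30,11,0],[17,7,0],[8,3,0],[0,0,0]], roll=[0,0,0,0,0,0,0,0], hand=[0.85,0.85,0.85,0.85,0.85,0.85,0.85,0.85])

```text
time: 17.25
position: [0.5234, -0.0853, 0.088]
ee_rot: [-3.139, -0.0, 1.445]
contact_force: [0.6, -0.5, -1.6]
finger_gap: 0.374
grip_force: 49.6
```

Run:
```python
from cell import bot
from h import *
T=bot.camera("top");S=bot.camera("side")
o=bot.get_obs();print(o["position"],o["ee_rot"],o["contact_force"],o["moment"],o["finger_gap"])
z0=o["position"][2]-.0129; ps=[]
for yy in(1.406,):
    yaw=o["ee_rot"][2]-1.571; g=.042
    q=(o["position"][0]-g*np.sin(yaw),o["position"][1]+g*np.cos(yaw),yaw)
print(q,z0)
for c,n in((S,"S"),(T,"T")):
    d=bot.outline_of("butter_center",c)
    if d: print(n,d[0]["p"],d[0]["pixels"].sum(),fit([(c,d[0]["pixels"])],(.033,.12,.032),z0,list(q)) if n=="S" else "")
f=S["frame"].copy();g=T["frame"].copy()
for im,c in((f,S),(g,T)):
    P=proj(c,box(*q,(.033,.12,.032),z0)); cv2.polylines(im,[np.int32(np.round(cv2.convexHull(P.astype(np.float32))*16))],True,(0,0,255),1,cv2.LINE_AA,4)
cv2.imwrite("pics/p1.png",np.hstack([cv2.resize(f[150:310,290:450],(400,400),interpolation=cv2.INTER_CUBIC),cv2.resize(g[215:375,270:430],(400,400),interpolation=cv2.INTER_CUBIC)]))
```

```text
[ 0.52338778 -0.08649675  0.08851863] [-3.13991989e+00  2.41595703e-04  1.44350508e+00] [-0.03008442 -0.27767624 -1.00628219] [-0.05072631  0.02857395 -0.01010234] 0.38105795455357006
(np.float64(0.528728068625472), np.float64(-0.04483764527626266), np.float64(-0.1274949166121886)) 0.07561863051110795
S 0.88 1011 (array([ 0.52757184, -0.04159395, -0.09516977]), np.float64(0.17952883834281075))
T 0.59 596
```

View pics/p1.png

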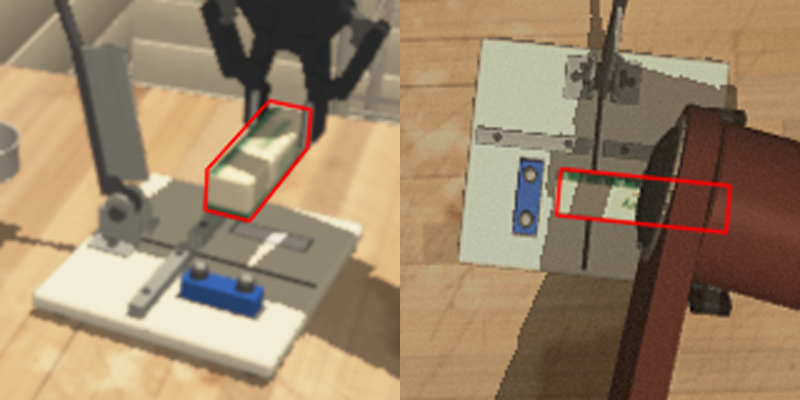

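The butter hangs level and matches the predicted outline: in the top crop its left end is at (560,190), clear of the stop at (528,195) and in front of the fence. I lower it.

drive_tool(travel=[[0,0,15],[0,0,15],[0,0,12],[0,0,8],[0,0,2],[0,0,0],[0,0,0],[0,0,0]], roll=[0,0,0,0,0,0,0,0], hand=[0.85,0.85,0.85,0.85,0.85,0.85,0.85,0.85])

```text
time: 18.25
position: [0.5249, -0.0862, 0.0382]
ee_rot: [3.14, 0.0, 1.444]
contact_force: [-0.1, -0.3, -1.0]
finger_gap: 0.375
grip_force: 49.6
```

drive_tool(travel=[[0,0,1],[0,0,0],[0,0,0.5],[0,0,0],[0,0,0.5],[0,0,0],[0,0,0],[0,0,0]], roll=[0,0,0,0,0,0,0,0], hand=[0.85,0.85,0.85,0.85,0.85,0.85,0.85,0.85])

```text
time: 19.05
position: [0.5242, -0.0861, 0.0354]
ee_rot: [-3.142, 0.0, 1.444]
contact_force: [-0.2, -1.5, -1.0]
finger_gap: 0.373
grip_force: 49.6
```

drive_tool(travel=[[0,0,1],[0,0,0],[0,0,0.5],[0,0,0],[0,0,0.5],[0,0,0],[0,0,0],[0,0,0]], roll=[0,0,0,0,0,0,0,0], hand=[0.85,0.85,0.85,0.85,0.85,0.85,0.85,0.85])

```text
time: 19.85
position: [0.5242, -0.0861, 0.0334]
ee_rot: [-3.142, 0.0, 1.444]
contact_force: [0.7, 0.0, -1.7]
finger_gap: 0.379
grip_force: 49.6
```

drive_tool(travel=[[0,0,0.5],[0,0,0],[0,0,0],[0,0,0],[0,0,0],[0,0,0],[0,0,0],[0,0,0]], roll=[0,0,0,0,0,0,0,0], hand=[0.85,0.85,0.85,0.85,0.85,0.85,0.85,0.85])

```text
time: 20.65
position: [0.5244, -0.0861, 0.0331]
ee_rot: [3.141, 0.0, 1.444]
contact_force: [-0.8, 1.5, 2.2]
finger_gap: 0.377
grip_force: 49.8
```

drive_tool(travel=[[2,0,0],[2,0,0],[1,0,0],[1,0,0],[1,0,0],[0,0,0],[0,0,0],[0,0,0]], roll=[0,0,0,0,0,0,0,0], hand=[0.85,0.85,0.85,0.85,0.85,0.85,0.85,0.85])

```text
time: 21.45
position: [0.5253, -0.079, 0.0331]
ee_rot: [3.141, -0.0, 1.444]
contact_force: [0.7, -0.5, 3.3]
finger_gap: 0.375
grip_force: 50.1
```

drive_tool(travel=[[1,0,0],[0,0,0],[1,0,0],[0,0,0],[0,0,0],[0,0,0],[0,0,0],[0,0,0]], roll=[0,0,0,0,0,0,0,0], hand=[0.85,0.85,0.85,0.85,0.85,0.85,0.85,0.85])

```text
time: 22.25
position: [0.5255, -0.0772, 0.0331]
ee_rot: [3.141, 0.0, 1.444]
contact_force: [-0.5, -2.2, 4.7]
finger_gap: 0.373
grip_force: 50.4
```

Run:
```python
from cell import bot
o=bot.get_obs();print(o["position"],o["ee_rot"],o["contact_force"],o["moment"])
```

```text
[ 0.52553894 -0.07721164  0.03310961] [3.14119622e+00 9.72172757e-05 1.44377527e+00] [-0.51782815 -2.18826594  4.72927961] [-0.22099989 -0.05971156  0.02183537]
```

drive_tool(travel=[[1,0,-0.2],[0,0,0],[1,0,0],[0,0,0],[0,0,0],[0,0,0],[0,0,0],[0,0,0]], roll=[0,0,0,0,0,0,0,0], hand=[0.85,0.85,0.85,0.85,0.85,0.85,0.85,0.85])

```text
time: 23.05
position: [0.5256, -0.0761, 0.0331]
ee_rot: [3.141, 0.002, 1.444]
contact_force: [-1.7, -5.4, 4.6]
finger_gap: 0.372
grip_force: 50.2
```

Run:
```python
from cell import bot
o=bot.get_obs();print(o["position"],o["ee_rot"],o["contact_force"],o["moment"])
```

```text
[ 0.52558008 -0.07608944  0.03311694] [3.14141232e+00 2.01435278e-03 1.44413761e+00] [-1.69609018 -5.38264507  4.59463812] [-0.89876694 -0.01451948 -0.01116292]
```

drive_tool(travel=[[-1,0,0],[0,2,0],[0,2,0],[0,2,0],[0,1,0],[0,0,0],[0,0,0],[0,0,0]], roll=[0,0,0,0,0,0,0,0], hand=[0.85,0.85,0.85,0.85,0.85,0.85,0.85,0.85])

```text
time: 23.85
position: [0.5318, -0.077, 0.0331]
ee_rot: [-3.14, 0.0, 1.445]
contact_force: [-2.7, -1.0, 6.1]
finger_gap: 0.374
grip_force: 49.9
```

drive_tool(travel=[[0,1,0],[0,0,0],[0,1,0],[0,0,0],[0,0,0],[0,0,0],[0,0,0],[0,0,0]], roll=[0,0,0,0,0,0,0,0], hand=[0.85,0.85,0.85,0.85,0.85,0.85,0.85,0.85])

```text
time: 24.65
position: [0.5336, -0.0772, 0.0331]
ee_rot: [-3.139, 0.0, 1.445]
contact_force: [-2.4, -1.7, 6.9]
finger_gap: 0.38
grip_force: 49.9
```

Run:
```python
from cell import bot
o=bot.get_obs();print(o["position"],o["ee_rot"],o["contact_force"],o["moment"])
```

```text
[ 0.53364983 -0.07716404  0.03309873] [-3.13934094e+00  2.07997081e-04  1.44474437e+00] [-2.41094964 -1.69867478  6.8920394 ] [-0.35438978  0.41882541  0.19957671]
```

drive_tool(travel=[[0,1,-0.3],[0,0,0],[0,1,0],[0,0,0],[0,0,0],[0,0,0],[0,0,0],[0,0,0]], roll=[0,0,0,0,0,0,0,0], hand=[0.85,0.85,0.85,0.85,0.85,0.85,0.85,0.85])

```text
time: 25.45
position: [0.5354, -0.0774, 0.0331]
ee_rot: [-3.139, 0.0, 1.445]
contact_force: [-3.6, -2.9, 6.2]
finger_gap: 0.375
grip_force: 49.8
```

Run:
```python
from cell import bot
o=bot.get_obs();print(o["position"],o["ee_rot"],o["contact_force"],o["moment"])
```

```text
[ 0.53543626 -0.07742776  0.03314242] [-3.13896467e+00  2.49855229e-04  1.44468648e+00] [-3.59506163 -2.91158252  6.15584548] [-0.34232678  0.35509222  0.17096739]
```

drive_tool(travel=[[-0.3,1,-0.3],[0,0,0],[0,0.5,0],[0,0,0],[0,0.5,0],[0,0,0],[0,0,0],[0,0,0]], roll=[0,0,0,0,0,0,0,0], hand=[0.85,0.85,0.85,0.85,0.85,0.85,0.85,0.85])

```text
time: 26.25
position: [0.538, -0.0778, 0.0332]
ee_rot: [-3.141, -0.0, 1.444]
contact_force: [-0.6, -0.9, -1.1]
finger_gap: 0.378
grip_force: 49.5
```

Run:
```python
from cell import bot
o=bot.get_obs();print(o["position"],o["ee_rot"],o["contact_force"],o["moment"])
```

```text
[ 0.53804957 -0.07782337  0.03320036] [-3.14099705e+00 -4.54159919e-04  1.44368010e+00] [-0.63324193 -0.87137528 -1.12417681] [-0.08495526  0.01072597  0.03880333]
```

drive_tool(travel=[[0,1,0.1],[0,0,0],[0,0.5,0],[0,0,0],[0,0.5,0],[0,0,0],[0,0,0],[0,0,0]], roll=[0,0,0,0,0,0,0,0], hand=[0.85,0.85,0.85,0.85,0.85,0.85,0.85,0.85])

```text
time: 27.05
position: [0.5394, -0.0782, 0.0332]
ee_rot: [-3.139, 0.0, 1.445]
contact_force: [-5.9, -0.7, 0.7]
finger_gap: 0.378
grip_force: 49.6
```

Run:
```python
from cell import bot
o=bot.get_obs();print(o["position"],o["ee_rot"],o["contact_force"],o["moment"])
```

```text
[ 0.53944236 -0.07821678  0.03318209] [-3.13931234e+00  1.14095673e-04  1.44453350e+00] [-5.92094305 -0.72371647  0.70871344] [-0.03796911  0.92503106  0.42664408]
```

drive_tool(travel=[[0,0,0],[0,0,0],[0,0,0],[0,0.5,0],[0,0,0],[0,0,0],[0,0,0],[0,0,0]], roll=[-0.005,0,0,0,0,0,0,0], hand=[0.85,0.85,0.85,0.85,0.85,0.85,0.85,0.85])

```text
time: 27.85
position: [0.54, -0.0784, 0.0332]
ee_rot: [-3.139, 0.0, 1.449]
contact_force: [-5.5, 0.4, 0.3]
finger_gap: 0.376
grip_force: 49.4
```

Run:
```python
from cell import bot
o=bot.get_obs();print(o["position"],o["ee_rot"],o["contact_force"],o["moment"])
```

```text
[ 0.53996484 -0.07836504  0.03319354] [-3.13937944e+00  2.72225411e-04  1.44947544e+00] [-5.47973214  0.3520947   0.29102797] [-0.07707402  1.04508948  0.56097902]
```

drive_tool(travel=[[0,0,0],[0,0.5,0],[0,0,0],[0,0.3,0],[0,0,0],[0,0,0],[0,0,0],[0,0,0]], roll=[-0.01,0,0,0,0,0,0,0], hand=[0.85,0.85,0.85,0.85,0.85,0.85,0.85,0.85])

```text
time: 28.65
position: [0.5401, -0.0784, 0.0332]
ee_rot: [-3.138, -0.0, 1.457]
contact_force: [-9.2, 0.1, 2.1]
finger_gap: 0.379
grip_force: 50.4
```

Run:
```python
from cell import bot
o=bot.get_obs();print(o["position"],o["ee_rot"],o["contact_force"],o["moment"])
```

```text
[ 0.54014495 -0.07836165  0.03320891] [-3.13764505e+00 -3.00102327e-04  1.45744211e+00] [-9.24323156  0.0615102   2.11043508] [-0.12427868  1.48715154 -0.11173948]
```

drive_tool(travel=[[0,-0.3,0],[0,0,0],[0,0,0],[0,0,0],[0,0,0],[0,0,0],[0,0,0],[0,0,0]], roll=[0.004,0,0,0,0,0,0,0], hand=[0.85,0.85,0.85,0.85,0.85,0.85,0.85,0.85])

```text
time: 29.45
position: [0.5401, -0.0783, 0.0332]
ee_rot: [-3.138, -0.0, 1.454]
contact_force: [-7.6, 0.1, 1.8]
finger_gap: 0.379
grip_force: 49.9
```

Run:
```python
from cell import bot
o=bot.get_obs();print(o["position"],o["ee_rot"],o["contact_force"],o["moment"])
```

```text
[ 0.5401395  -0.078325    0.03319772] [-3.13844049e+00 -1.35563354e-04  1.45424044e+00] [-7.60612039  0.13494244  1.76663036] [-0.08175937  1.28674441  0.17182529]
```

drive_tool(travel=[[1,0,0],[0,0,0],[0.5,0,0],[0,0,0],[0.5,0,0],[0,0,0],[0,0,0],[0,0,0]], roll=[0,0,0,0,0,0,0,0], hand=[0.85,0.85,0.85,0.85,0.85,0.85,0.85,0.85])

```text
time: 30.25
position: [0.5402, -0.078, 0.0332]
ee_rot: [-3.138, 0.003, 1.454]
contact_force: [-7.3, -6.3, 0.7]
finger_gap: 0.379
grip_force: 49.8
```

Run:
```python
from cell import bot
o=bot.get_obs();print(o["position"],o["ee_rot"],o["contact_force"],o["moment"])
```

```text
[ 0.54015284 -0.07800535  0.03318235] [-3.1383205   0.00322855  1.45449715] [-7.32606792 -6.27308526  0.73460471] [-0.96591833  1.42320847  0.14886495]
```

drive_tool(travel=[[0,0,0.3],[0,0,0],[0.2,0.1,0],[0,0,0],[0,0,0],[0,0,0],[0,0,0],[0,0,0]], roll=[0,0,0,0,0,0,0,0], hand=[0.85,0.85,0.85,0.85,0.85,0.85,0.85,0.85])

```text
time: 31.05
position: [0.5402, -0.078, 0.0332]
ee_rot: [-3.138, 0.004, 1.454]
contact_force: [-10.2, -7.7, 2.8]
finger_gap: 0.379
grip_force: 50.1
```

Run:
```python
from cell import bot
from h import *
T=bot.camera("top");S=bot.camera("side")
o=bot.get_obs();print(o["position"],o["ee_rot"],o["contact_force"],o["moment"])
cv2.imwrite("pics/f1.png",np.hstack([cv2.resize(S["frame"][160:310,300:450],(400,400),interpolation=cv2.INTER_CUBIC),cv2.resize(T["frame"][225:335,285:395],(400,400),interpolation=cv2.INTER_CUBIC)]))
```

```text
[ 0.5402198  -0.07797442  0.03322495] [-3.13801546  0.00355227  1.45453072] [-9.86999013 -5.96051601  2.38522136] [-1.02439773  1.63738234  0.16370954]
```

View pics/f1.png

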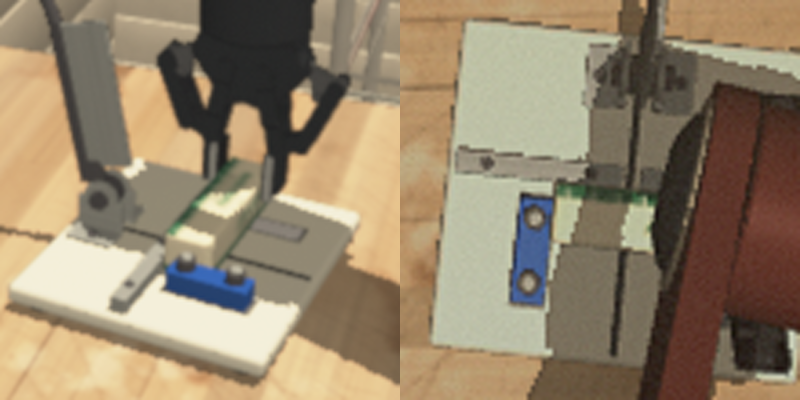

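The picture shows the stick flat, its end on the stop at top crop (553,215) and its long side on the fence at (600,185), with the knife up. The forces are gentle: about 10 N on the fence and 6–8 N on the stop.

```bash
python3 -c "
from cell import bot
print(bot.job_done())"
```

```text
the job is handed in; nothing more can be done
None
```

The job is handed in, with no verdict returned: the knife is swung up and leaning back, and the stick lies flat in the corner of the fence and the left-seat stop, held near its free end and pressed gently against both (about 10 N on the fence, 6 to 8 N on the stop).

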